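# Swap the bead pots back to their own dishes

### The arm

A 6-joint arm with a two-finger parallel gripper is mounted at the origin on the work surface. World frame = base frame: x ahead of the robot, y to its left, z up, the work surface at z = 0. Lengths are in m, angles in rad, forces in N, time in s.
With the tool pointing down it reaches from about 0.35 to 0.975 m from the base axis. Payload 4.9 kg.
Tool frame: the origin (TCP) lies midway between the tips of the shut fingers; the grasp point (between the pads) lies 19 mm behind it; z points along the fingers, y is the direction in which the jaws open and shut (so a half turn about z gives the same grasp; the last joint's range is limited). The gripper opens to 85 mm and grips with 20 to 120 N. Pads are 22 mm wide; open, the fingers measure 114 mm over their backs; the gripper's body (76 mm by 85 mm) begins 54 mm behind the grasp point. The pads swing forward as they close: fully open they stand 13 mm farther back than shut.
Start: joints at [-1.361, 0.053, 1.613, -0, 1.476, -0.119], TCP at [0.202, -0.592, 0.231] pointing down, gripper open.
Joint ranges: [-3.01, 3.01], [-1.01, 2.22], [0.06, 2.58], [-1.02, 4.17], [0.09, 2.62], [-3.14, 3.14]. Speed limits (rad/s): [2.57, 2.57, 3.14, 3.14, 3.14, 3.14].

### API

Orientations are given as a rotation vector (axis times angle).
In Python, from station import ctrl gives the robot as it stands.
- The arm moves only by the tool apply_moves, never from a script. Its argument "rows" is a list of rows, each a list of 6 numbers: the shift along the tool's x, y, z in cm, then the turn, a rotation vector about the tool's x, y, z in units of 5 degrees (1.0 is 5 degrees). In form: [[x, y, z, rx, ry, rz], ...]. A call has 1 to 20 rows; each row is the pose to reach, as a shift and turn from the pose measured when the call began, along the tool's axes at that moment; what a row does not reach only later rows make up. A row lasts 1/10 s, in which the tool goes at most 50 mm and 8.59 degrees, less where a joint would pass 70% of its speed; a pose out of reach is approached as far as the arm can. A call with a gripper value outside its range is refused whole. "grip" is the closure, from 0 (fully open) to 1 (shut), set as the call begins (left out, the last holds). The fingers move at their own pace and stop on an object; "squeeze" is the grip in N (left out, the last holds). Time passes only in rows, so rows that repeat a pose let the fingers close. It gives the time, the measured TCP pose, the force and the opening at its end, in the units of the state.
- ctrl.get_obs(): the state, without advancing time (a new reading comes with each control period).
- ctrl.get_image(name): name is "side" or "top" or "wrist"; returns a dict with "color" (400x640x3 uint8, blue, green, red), "mtx" (3x3 intrinsics, pixels), "rvec" (rotation vector, rad) and "tvec" (3), from world to camera coordinates, as OpenCV has them. Camera axes: x right, y down, z forward; pixel columns grow to the right and rows downward; lengths in m; the calibration is good to about 2 mm. A picture is of the moment at which its call begins. There is no depth.
- ctrl.finish_job(): hands the job in, once; it reports no verdict.
The state is a dict: "t": time; "q": joint angles; "dq": joint speeds; "effort": joint torques, N m; "tool_pos": TCP position; "tool_rot": TCP orientation; "contact_force": force on the tool from outside, world axes, zero at the start; "wrist_torque": the same for the moment, N m; "opening": finger opening in m.
Only numpy, scipy, OpenCV 4.12 (cv2) and the standard library are available. Lean on these libraries where they do the work, as an engineer would, in place of code of your own. Each camera call takes 0.05 s, during which the arm holds its last target.

### The job

The four bead pots on the craft table have been put back in the wrong dishes. Move them, keeping them upright, until each stands flat inside the rim of the dish of its own colour, let go; the grey slate is free for parking a pot on the way. Leave the amber glue bottle standing where it is.

Things in the scene. Friction and masses are not known exactly. Their poses are not given: they have to be found in the camera images.
- blue_pot_mid (a point): centre (half-way up) of the blue bead pot: a loose, upright, closed round pot, 54 mm across and 60 mm high, straight-sided, about 0.12 kg. Its wall and the round window in its orange lid are blue. z axis up along the pot. It starts standing in the dish of another colour.
- green_pot_mid (a point): centre (half-way up) of the green bead pot: a loose, upright, closed round pot, 54 mm across and 60 mm high, straight-sided, about 0.12 kg. Its wall and the round window in its orange lid are green. z axis up along the pot. It starts standing in the dish of another colour.
- yellow_pot_mid (a point): centre (half-way up) of the yellow bead pot: a loose, upright, closed round pot, 54 mm across and 60 mm high, straight-sided, about 0.12 kg. Its wall and the round window in its orange lid are yellow. z axis up along the pot. It starts standing in the dish of another colour.
- white_pot_mid (a point): centre (half-way up) of the white bead pot: a loose, upright, closed round pot, 54 mm across and 60 mm high, straight-sided, about 0.12 kg. Its wall and the round window in its orange lid are white. z axis up along the pot. It starts standing in the dish of another colour.
- blue_dish: blue round dish fixed to the table, home of the blue pot: 92 mm across outside, flat floor about 81 mm across and 4 mm above the table, rim 8 mm above the table. Origin at the centre of its underside, on the table.
- green_dish: green round dish fixed to the table, home of the green pot: 92 mm across outside, flat floor about 81 mm across and 4 mm above the table, rim 8 mm above the table. Origin at the centre of its underside, on the table.
- yellow_dish: yellow round dish fixed to the table, home of the yellow pot: 92 mm across outside, flat floor about 81 mm across and 4 mm above the table, rim 8 mm above the table. Origin at the centre of its underside, on the table.
- white_dish: white round dish fixed to the table, home of the white pot: 92 mm across outside, flat floor about 81 mm across and 4 mm above the table, rim 8 mm above the table. Origin at the centre of its underside, on the table.
- slate: dark grey slate slab with thin chalk lines, fixed to the table, 110 x 90 x 6 mm (own x, y, z); the free spot, empty at the start, its top 6 mm above the table. Origin at the centre of its underside, on the table.
- glue_bottle: small amber glass glue bottle with a white cap, loose, 34 mm across and 75 mm high, standing upright among the dishes and to be left alone. Origin at the centre of its underside. The other clutter between the dishes is at most 8 mm high; taller things stand 100 mm or more from the centre of every dish and of the slate.
Mind the look-alikes: they are no part of the job. Leave any black look-alike of the part that bears green_pot_mid alone. Of the things that look like the green_dish, the middle-sized one is meant.

How it is judged:
By the outcome, as a careful person would: the job done as asked, in the order asked, and still so for the second after the job is handed in, with the robot touching nothing.
It also fails if it takes over 120 s, if anything falls off the work surface, if the arm or the gripper's body presses on something with over 40 N, if the wrist force passes 120 N, or if a joint passes its speed limit or range.

## Working session

There is one attempt and no reset: what is moved stays moved. The work goes in short steps, Python scripts to look and compute and a tool call to move; the robot and the scene stay as the last step left them, time stands still between calls to the robot, and variables do not carry over. Pictures are saved under pics/ and viewed, and the job is handed in when it is done.

Besides the shell and the picture viewer there is one more tool, called after "Request:" as name(argument=value, ...) on one line, values as JSON. apply_moves: Moves the arm, as the interface text tells. Its arguments: {"type":"object","properties":{"rows":{"type":"array","items":{"type":"array","items":{"type":"number"}}},"grip":{"type":"number"},"squeeze":{"type":"number"}},"required":["rows"]}

```bash
ls; mkdir -p pics
python3 - <<'E'
from station import ctrl
import cv2
o=ctrl.get_obs(); print(o['t'],o['tool_pos'],o['tool_rot'],o['opening'],o['contact_force'])
for n in ['top','side','wrist']:
    im=ctrl.get_image(n); cv2.imwrite(f'pics/{n}0.png',im['color']); print(n,im['mtx'].tolist(),im['rvec'],im['tvec'])
E
```

```text
pics
0.0 [ 0.20167866 -0.59090652  0.2300731 ] [-3.09719810e+00 -5.13770026e-01  1.42774758e-04] 0.08543209345206193 [ 0.1955621  -0.24275817  0.0935791 ]
top [[425.40951638631793, 0.0, 315.3759600702631], [0.0, 425.40951638631793, 198.03475724407832], [0.0, 0.0, 1.0]] [ 2.18196663 -2.16441573  0.09632704] [-0.05817694  0.45606887  0.90850156]
side [[415.00101607160565, 0.0, 319.0171657153631], [0.0, 415.00101607160565, 203.09772842198763], [0.0, 0.0, 1.0]] [ 1.03330549 -2.37005326  1.07432674] [0.27459539 0.27788337 0.90594861]
wrist [[347.9756538697736, 0.0, 322.0425580552429], [0.0, 347.9756538697736, 197.0118557892927], [0.0, 0.0, 1.0]] [-2.33053199  1.6670767   0.27796374] [-0.62476723 -0.04010962  0.3798977 ]
```

View pics/top0.png

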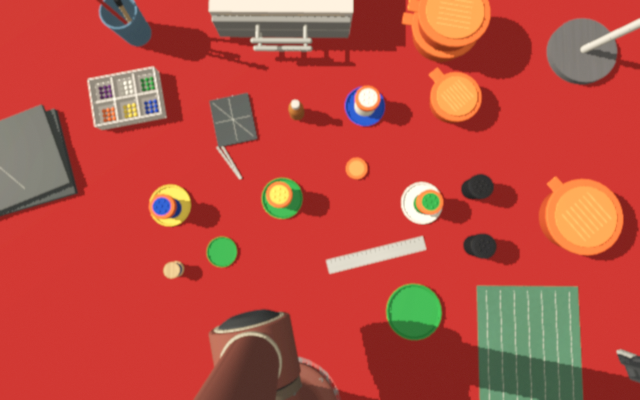

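View pics/side0.png

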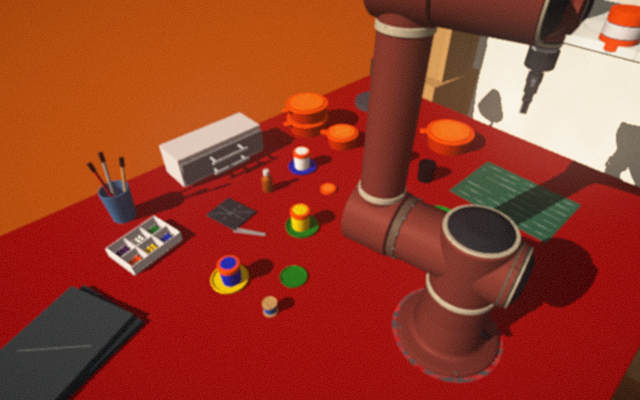

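View pics/wrist0.png

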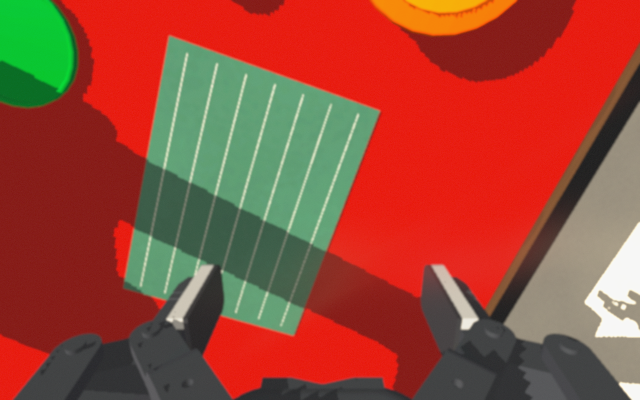

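Top view: the white pot is in the blue dish (365,105), the yellow pot in the green dish (282,198), the green pot in the white dish (422,203) and the blue pot in the yellow dish (171,205). The slate is at (234,120). There are green decoy dishes at (222,252) and (414,311), and black decoy pots at (478,188) and (481,246). The glue bottle is at (296,108). Next I measure these.

```bash
cat > h.py <<'E'
import numpy as np, cv2
from station import ctrl
def ray(im,uv,z):
    R,_=cv2.Rodrigues(np.array(im['rvec'],float)); t=np.array(im['tvec'],float).reshape(3)
    C=-R.T@t; p=cv2.undistortPoints(np.array(uv,float).reshape(-1,1,2),im['mtx'],None).reshape(-1,2)
    d=np.c_[p,np.ones(len(p))]@R
    return C+d*((z-C[2])/d[:,2])[:,None]
def proj(im,P):
    return cv2.projectPoints(np.array(P,float).reshape(-1,3),np.array(im['rvec'],float),np.array(im['tvec'],float),im['mtx'],None)[0].reshape(-1,2)
HUE={'blue':(105,130,100,60),'green':(45,80,100,60),'yellow':(22,35,120,90),'orange':(7,19,120,120),'red':(0,4,100,60)}
def mask(c,col):
    h=cv2.cvtColor(c,cv2.COLOR_BGR2HSV)
    if col=='white': return cv2.inRange(h,(0,0,140),(180,70,255))
    a,b,s,v=HUE[col]; return cv2.inRange(h,(a,s,v),(b,255,255))
def blobs(m,mn=15):
    n,l,s,c=cv2.connectedComponentsWithStats(m); return [(i,s[i],c[i],l==i) for i in range(1,n) if s[i,4]>=mn]
E
python3 - <<'E'
from h import *
im={'color':cv2.imread('pics/top0.png')}
im=ctrl.get_image('top'); c=im['color']
R,_=cv2.Rodrigues(im['rvec']); print('cam',-R.T@np.array(im['tvec']).reshape(3))
for col in ['blue','green','yellow','white','orange']:
    for i,s,ct,l in blobs(mask(c,col),20):
        pts=np.argwhere(l)[:,::-1]
        cn=cv2.convexHull(pts.astype(np.float32)).reshape(-1,2)
        w=ray(im,cn,0.008)[:,:2].astype(np.float32); (cc,rr)=cv2.minEnclosingCircle(w)
        print(col,s[:5],ct.round(1),'z8 circ',np.round(cc,4),'diam',round(2*rr,4),'z64',ray(im,ct,0.064)[0,:2].round(4))
cv2.imwrite('pics/zoom.png',cv2.resize(c[60:300,140:460],None,fx=2.5,fy=2.5,interpolation=cv2.INTER_CUBIC))
E
```

```text
cam [ 0.37165335 -0.05750656  0.94621628]
blue [345  89  40  37 541] [362.9 112. ] z8 circ [ 0.6676 -0.164 ] diam 0.0893 z64 [ 0.6366 -0.154 ]
blue [145 101   9  13  54] [149. 107.] z8 circ [0.6616 0.324 ] diam 0.0292 z64 [0.6442 0.3008]
blue [153 100   5  12  31] [155.3 105.5] z8 circ [0.665  0.3089] diam 0.0268 z64 [0.6476 0.2874]
blue [153 198  17  17 218] [161.1 205.8] z8 circ [0.4378 0.2869] diam 0.037 z64 [0.4337 0.2662]
blue [173 201   8  16  50] [177.4 208.8] z8 circ [0.432  0.2558] diam 0.0344 z64 [0.4278 0.232 ]
green [145  77   9  13  58] [149.4  83.4] z8 circ [0.7172 0.3254] diam 0.0295 z64 [0.6958 0.3021]
green [262 179  40  39 619] [285.1 201.6] z8 circ [0.4575 0.0194] diam 0.0895 z64 [0.4445 0.0083]
green [422 194  17  16 213] [430.3 201.3] z8 circ [ 0.4524 -0.3084] diam 0.0365 z64 [ 0.4476 -0.2936]
green [207 238  30  29 671] [221.7 251.5] z8 circ [0.3389 0.15  ] diam 0.0645 z64 [0.3404 0.1373]
green [ 387  285   55   55 2362] [413.7 311.5] z8 circ [ 0.2137 -0.269 ] diam 0.1185 z64 [ 0.2227 -0.2563]
yellow [123 104  14  14 123] [129.9 110.4] z8 circ [0.653  0.3661] di
[... 4091 characters left out ...]
nge [206 236  23  32  64] [213.7 251.2] z8 circ [0.3383 0.1512] diam 0.071 z64 [0.3408 0.1539]
orange [163 261  22  18  68] [172.8 269.5] z8 circ [0.2982 0.2541] diam 0.0475 z64 [0.3028 0.2368]
orange [386 283  33  24  42] [399.1 290. ] z8 circ [ 0.2492 -0.2441] diam 0.0859 z64 [ 0.2654 -0.227 ]
orange [476 285  23  12  33] [483.7 287. ] z8 circ [ 0.2593 -0.4284] diam 0.0541 z64 [ 0.2729 -0.3997]
orange [247 327  17   5  21] [255.1 329.8] z8 circ [0.1712 0.0733] diam 0.0347 z64 [0.1835 0.0653]
orange [210 332  31  34 346] [219.4 343.5] z8 circ [0.1359 0.1366] diam 0.0877 z64 [0.156  0.1368]
orange [300 365  22  22 180] [309.3 375.7] z8 circ [ 0.0782 -0.0479] diam 0.0567 z64 [ 0.0947 -0.0454]
```

View pics/zoom.png

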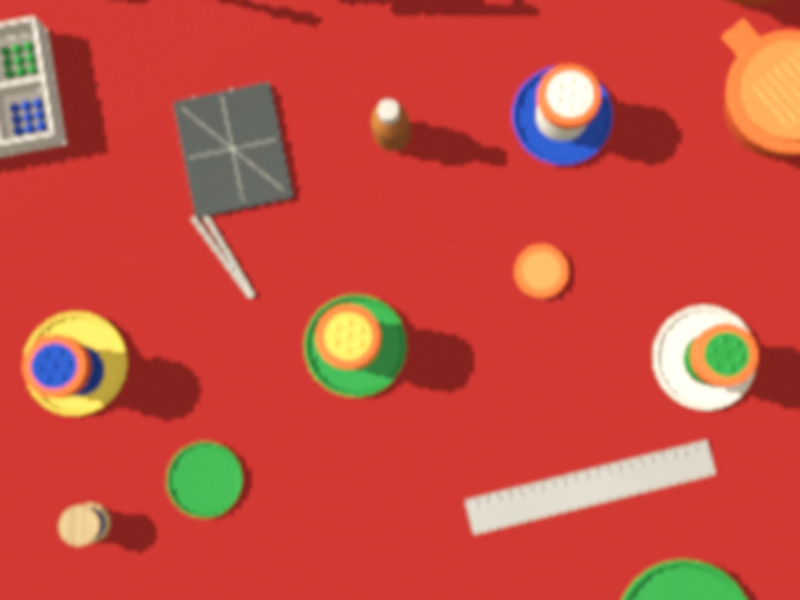

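```bash
cat >> h.py <<'E'
from scipy.spatial.transform import Rotation as Ro
def st():
    o=ctrl.get_obs(); print('t',round(o['t'],2),'pos',np.round(o['tool_pos'],4),'rot',np.round(o['tool_rot'],3),'open',round(o['opening'],4),'F',np.round(o['contact_force'],1)); return o
def go(*P):
    o=st(); R=Ro.from_rotvec(o['tool_rot'])
    fix=(R.inv()*Ro.from_rotvec([-np.pi*np.cos(.164),-np.pi*np.sin(.164),0])).as_rotvec()/np.deg2rad(5)
    print('fix turn',fix.round(2))
    for p in P: print(p,'->',np.round(R.inv().apply(np.array(p)-o['tool_pos'])*100,2))
E
python3 - <<'E'
from h import *
im=ctrl.get_image('top'); c=im['color']
h=cv2.cvtColor(c,cv2.COLOR_BGR2HSV)
m=cv2.inRange(h,(0,0,50),(180,90,139)); m[:,:205]=0;m[:,262:]=0;m[:90]=0;m[150:]=0
m=cv2.morphologyEx(m,cv2.MORPH_CLOSE,np.ones((5,5)))
p=np.argwhere(m)[:,::-1].astype(np.float32); r=cv2.minAreaRect(p); print(r)
w=ray(im,cv2.boxPoints(r),.006); print(w.round(3),w.mean(0),np.linalg.norm(w[0]-w[1]),np.linalg.norm(w[1]-w[2]))
go((.4476,-.2930,.13),(.4476,-.2930,.022))
E
```

```text
((232.923095703125, 119.61537170410156), (46.675636291503906, 39.22322082519531), 78.69007110595703)
[[0.678 0.188 0.006]
 [0.697 0.102 0.006]
 [0.591 0.079 0.006]
 [0.573 0.165 0.006]] [0.63453741 0.13327421 0.006     ] 0.08883882228530128 0.10807624665910023
t 0.25 pos [ 0.2017 -0.5912  0.2307] rot [-3.098 -0.514  0.   ] open 0.0852 F [-0.4 -0.  -0.6]
fix turn [-0.01 -0.    0.01]
(0.4476, -0.293, 0.13) -> [ 32.9  -20.27  10.09]
(0.4476, -0.293, 0.022) -> [ 32.9  -20.26  20.89]
```

Request:
apply_moves(rows=[[4, -2.5, 0.5, 0, 0, 0], [8, -5, 2, 0, 0, 0], [12, -7.5, 3, 0, 0, 0], [16, -10, 4, 0, 0, 0], [20, -12.5, 5, 0, 0, 0], [24, -15, 6, 0, 0, 0], [28, -17.5, 7, 0, 0, 0], [31, -19.2, 8, 0, 0, 0], [32.9, -20.3, 9, 0, 0, 0], [32.9, -20.3, 9, 0, 0, 0], [32.9, -20.3, 9, 0, 0, 0]], grip=0, squeeze=50)

```text
t: 1.35
tool_pos: [0.4475, -0.2926, 0.1408]
tool_rot: [-3.098, -0.516, 0.001]
contact_force: [0.4, 0.4, -0.0]
opening: 0.0852
```

Run:
```python
from h import *
im=ctrl.get_image('wrist'); cv2.imwrite('pics/w1.png',im['color'])
m=mask(im['color'],'green')
for i,s,ct,l in blobs(m,200): print(s,ct.round(1),ray(im,ct,.064)[0].round(4))
go((.4476,-.2930,.022))
```

```text
[302 158  48  14 227] [324.1 162.9] [ 0.4792 -0.2841  0.064 ]
[ 299  183   55   51 2222] [326.5 208.1] [ 0.4506 -0.2956  0.064 ]
[ 202  335   82   65 3339] [240.  363.7] [ 0.3049 -0.274   0.064 ]
t 1.4 pos [ 0.4474 -0.2933  0.1413] rot [-3.099 -0.514  0.   ] open 0.0855 F [-0.4  0.   0.9]
fix turn [-0.    0.    0.01]
(0.4476, -0.293, 0.022) -> [ 0.03 -0.02 11.93]
```

View pics/w1.png

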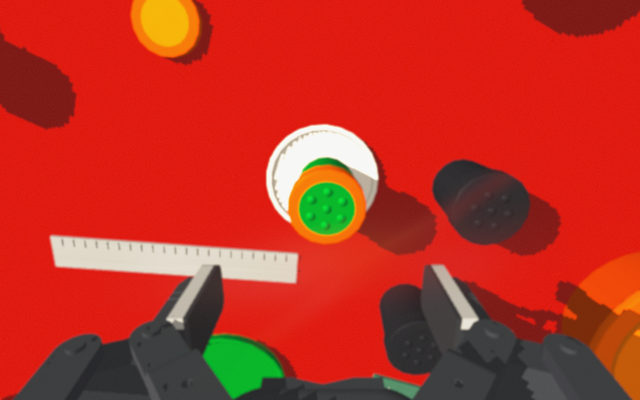

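Run:
```python
from h import *
im=ctrl.get_image('wrist')
print(ray(im,[[490,207],[425,345]],.06).round(4))
im=ctrl.get_image('top'); print(ray(im,[[482,186],[486,246]],.06).round(4))
go((.449,-.2945,.022))
```

```text
[[ 0.4856 -0.4017  0.06  ]
 [ 0.3656 -0.4076  0.06  ]]
[[ 0.481  -0.4035  0.06  ]
 [ 0.3561 -0.4084  0.06  ]]
t 1.5 pos [ 0.4473 -0.2939  0.1416] rot [3.10e+00 5.12e-01 1.00e-03] open 0.0857 F [-0.4  0.7  0.2]
fix turn [ 0.   -0.01 -0.01]
(0.449, -0.2945, 0.022) -> [ 0.14  0.11 11.96]
```

Request:
apply_moves(rows=[[0.1, 0.1, 2, 0, 0, 0], [0.1, 0.1, 4, 0, 0, 0], [0.1, 0.1, 6, 0, 0, 0], [0.1, 0.1, 8, 0, 0, 0], [0.1, 0.1, 10, 0, 0, 0], [0.1, 0.1, 11.5, 0, 0, 0], [0.1, 0.1, 12, 0, 0, 0], [0.1, 0.1, 12, 0, 0, 0]])

```text
t: 2.3
tool_pos: [0.4482, -0.2947, 0.0212]
tool_rot: [-3.099, -0.511, 0.0]
contact_force: [-0.3, -0.1, 0.3]
opening: 0.0852
```

Request:
apply_moves(rows=[[0, 0, 0, 0, 0, 0], [0, 0, 0, 0, 0, 0], [0, 0, 0, 0, 0, 0], [0, 0, 0, 0, 0, 0], [0, 0, 0, 0, 0, 0], [0, 0, 0, 0, 0, 0], [0, 0, 0, 0, 0, 0], [0, 0, 0, 0, 0, 0]], grip=1, squeeze=40)

```text
t: 3.1
tool_pos: [0.449, -0.2954, 0.0226]
tool_rot: [3.099, 0.511, 0.002]
contact_force: [-1.1, 0.3, 4.6]
opening: 0.0532
```

Run:
```python
from h import *
go((.449,-.2945,.142),(.6345,.1333,.142),(.6345,.1333,.024))
```

```text
t 3.1 pos [ 0.449  -0.2954  0.0226] rot [3.099e+00 5.110e-01 2.000e-03] open 0.0532 F [-1.1  0.3  4.6]
fix turn [ 0.01 -0.01 -0.01]
(0.449, -0.2945, 0.142) -> [  0.04  -0.07 -11.94]
(0.6345, 0.1333, 0.142) -> [ 31.34 -34.63 -11.95]
(0.6345, 0.1333, 0.024) -> [ 31.33 -34.64  -0.15]
```

Request:
apply_moves(rows=[[0, 0, -1, 0, 0, 0], [0, 0, -3, 0, 0, 0], [0, 0, -6, 0, 0, 0], [0, 0, -9, 0, 0, 0], [0.5, -0.5, -11, 0, 0, 0], [2, -2.2, -12, 0, 0, 0], [4.5, -5, -12, 0, 0, 0], [7.2, -8, -12, 0, 0, 0], [9.9, -11, -12, 0, 0, 0], [12.6, -14, -12, 0, 0, 0], [15.4, -17, -12, 0, 0, 0], [18.1, -20, -12, 0, 0, 0], [20.8, -23, -12, 0, 0, 0], [23.5, -26, -12, 0, 0, 0], [26.2, -29, -12, 0, 0, 0], [28.5, -31.5, -12, 0, 0, 0], [30.3, -33.5, -12, 0, 0, 0], [31.2, -34.6, -12, 0, 0, 0], [31.3, -34.6, -12, 0, 0, 0], [31.3, -34.6, -12, 0, 0, 0]])

```text
t: 5.1
tool_pos: [0.6338, 0.1322, 0.1422]
tool_rot: [3.098, 0.511, 0.0]
contact_force: [-1.0, 0.1, -1.0]
opening: 0.0527
```

Run:
```python
from h import *
for n in ['top','wrist']:
    im=ctrl.get_image(n); cv2.imwrite(f'pics/{n}2.png',im['color'])
go((.6345,.1333,.0256))
```

```text
t 5.2 pos [0.6338 0.1316 0.1424] rot [3.099e+00 5.090e-01 1.000e-03] open 0.053 F [-0.1 -0.6 -1.5]
fix turn [ 0.02 -0.   -0.03]
(0.6345, 0.1333, 0.0256) -> [ 0.12 -0.16 11.68]
```

View pics/top2.png

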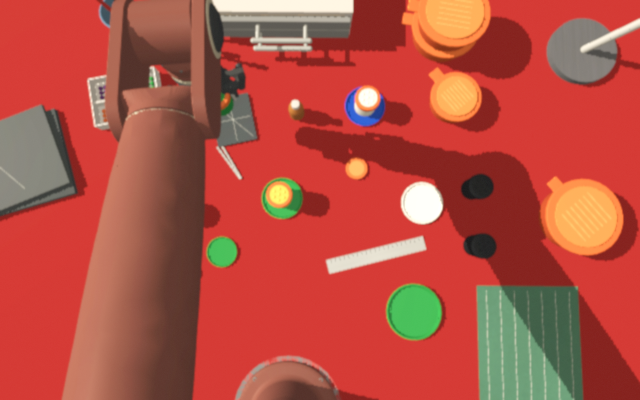

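View pics/wrist2.png

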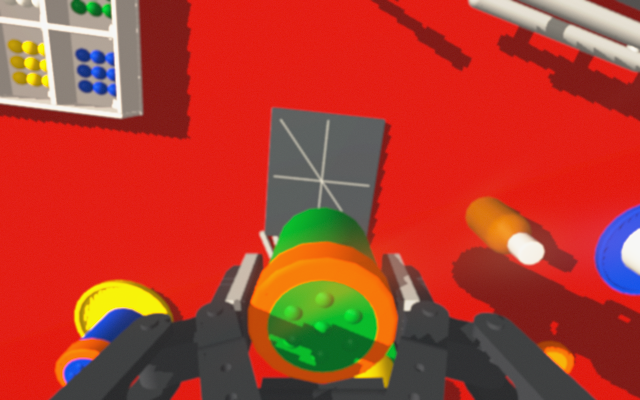

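Run:
```python
from h import *
im=ctrl.get_image('wrist')
print(ray(im,[[321,181]],.006).round(4))
```

```text
[[0.6374 0.1326 0.006 ]]
```

Request:
apply_moves(rows=[[0.1, -0.2, 3, 0, 0, 0], [0.1, -0.2, 6, 0, 0, 0], [0.1, -0.2, 8.5, 0, 0, 0], [0.1, -0.2, 10.5, 0, 0, 0], [0.1, -0.2, 11.3, 0, 0, 0], [0.1, -0.2, 11.6, 0, 0, 0], [0.1, -0.2, 11.7, 0, 0, 0], [0.1, -0.2, 11.7, 0, 0, 0]])

```text
t: 6.05
tool_pos: [0.6353, 0.1335, 0.0269]
tool_rot: [3.099, 0.508, 0.005]
contact_force: [-0.3, -0.2, -1.0]
opening: 0.0531
```

Request:
apply_moves(rows=[[0, 0, 0.1, 0, 0, 0], [0, 0, 0.2, 0, 0, 0], [0, 0, 0.2, 0, 0, 0]])

```text
t: 6.35
tool_pos: [0.6356, 0.1336, 0.0254]
tool_rot: [3.099, 0.508, 0.006]
contact_force: [0.8, 1.1, -1.3]
opening: 0.0532
```

Request:
apply_moves(rows=[[0, 0, 0, 0, 0, 0], [0, 0, 0, 0, 0, 0], [0, 0, 0, 0, 0, 0], [0, 0, 0, 0, 0, 0], [0, 0, 0, 0, 0, 0], [0, 0, 0, 0, 0, 0], [0, 0, -2, 0, 0, 0], [0, 0, -4, 0, 0, 0], [0, 0, -7, 0, 0, 0], [0, 0, -10, 0, 0, 0], [0, 0, -12, 0, 0, 0], [0, 0, -12, 0, 0, 0]], grip=0)

```text
t: 7.55
tool_pos: [0.6376, 0.134, 0.15]
tool_rot: [3.098, 0.508, 0.018]
contact_force: [1.3, -0.4, -0.4]
opening: 0.0853
```

Run:
```python
from h import *
im=ctrl.get_image('wrist'); cv2.imwrite('pics/w3.png',im['color'])
for i,s,ct,l in blobs(mask(im['color'],'green'),300): print(s,ct.round(1),ray(im,ct,.066)[0].round(4))
go((.6685,-.1635,.142))
```

```text
[ 81   0  39  12 326] [102.2   4.1] [0.7164 0.2928 0.066 ]
[ 82  12  38  17 385] [100.9  19.5] [0.7081 0.2924 0.066 ]
[ 295  185   53   50 2084] [321.2 209.3] [0.6373 0.1331 0.066 ]
[ 329  337   87   58 2057] [374.3 359.3] [0.5292 0.0518 0.066 ]
t 7.6 pos [0.6363 0.1338 0.1473] rot [3.098 0.508 0.012] open 0.0853 F [-0.8 -0.5 -0. ]
fix turn [ 0.03 -0.08 -0.03]
(0.6685, -0.1635, 0.142) -> [-6.45 29.2   0.57]
```

View pics/w3.png

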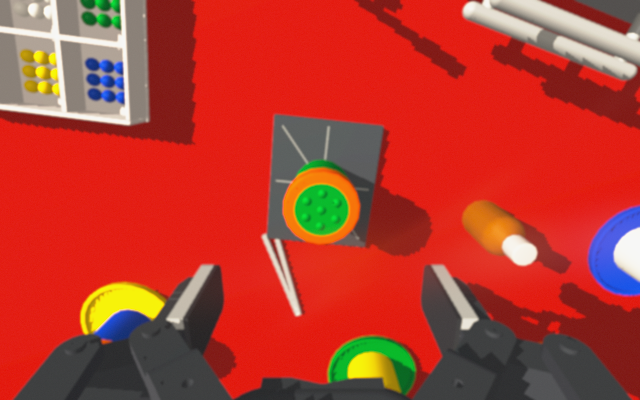

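The green pot stands upright on the slate, lid at (321,209). Next is the white pot.

Request:
apply_moves(rows=[[-0.9, 4, 0.2, 0, -0.1, 0], [-1.8, 8, 0.4, 0, -0.1, 0], [-2.6, 12, 0.6, 0, -0.1, 0], [-3.5, 16, 0.6, 0, -0.1, 0], [-4.4, 20, 0.6, 0, -0.1, 0], [-5.3, 24, 0.6, 0, -0.1, 0], [-6, 27, 0.6, 0, -0.1, 0], [-6.3, 28.6, 0.6, 0, -0.1, 0], [-6.4, 29.2, 0.6, 0, -0.1, 0], [-6.4, 29.2, 0.6, 0, -0.1, 0]])

```text
t: 8.6
tool_pos: [0.6685, -0.163, 0.1404]
tool_rot: [3.098, 0.508, -0.004]
contact_force: [0.2, 0.1, 0.7]
opening: 0.0853
```

Run:
```python
from h import *
im=ctrl.get_image('wrist'); cv2.imwrite('pics/w4.png',im['color'])
for i,s,ct,l in blobs(mask(im['color'],'white'),300): print(s,ct.round(1),ray(im,ct,.064)[0].round(4))
go((.6685,-.1635,.022))
```

```text
[ 65 148  37  31 750] [ 80.6 162.5] [ 0.6512 -0.0078  0.064 ]
[298 155  52  21 391] [321.6 162.6] [ 0.7    -0.1533  0.064 ]
[ 297  180   59   55 2533] [326.  207.4] [ 0.6721 -0.1657  0.064 ]
[166 265  47  59 817] [188.7 294.8] [ 0.5759 -0.0928  0.064 ]
[432 266  46  64 887] [456.4 297.8] [ 0.6357 -0.2787  0.064 ]
[348 372  66  28 566] [387.  382.4] [ 0.5454 -0.2607  0.064 ]
t 8.65 pos [ 0.6687 -0.1622  0.1408] rot [ 3.098e+00  5.090e-01 -3.000e-03] open 0.0857 F [0.5 0.2 0.5]
fix turn [ 0.02  0.03 -0.03]
(0.6685, -0.1635, 0.022) -> [-0.03  0.1  11.88]
```

View pics/w4.png

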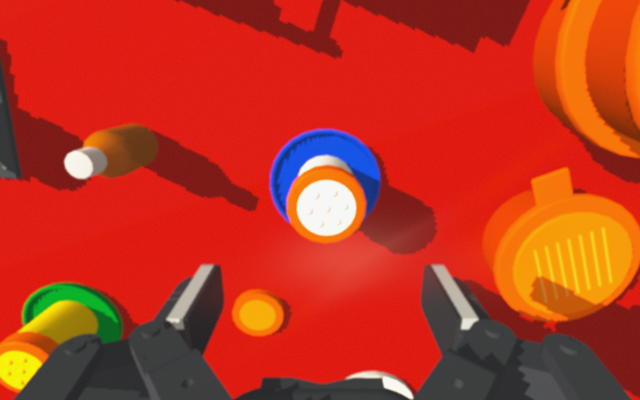

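Request:
apply_moves(rows=[[0.1, 0.2, 2, 0, 0, 0], [0.1, 0.2, 4, 0, 0, 0], [0.1, 0.2, 6, 0, 0, 0], [0.1, 0.2, 8, 0, 0, 0], [0.1, 0.2, 10, 0, 0, 0], [0.1, 0.2, 11.5, 0, 0, 0], [0.1, 0.2, 11.9, 0, 0, 0], [0.1, 0.2, 11.9, 0, 0, 0]])

```text
t: 9.45
tool_pos: [0.6697, -0.1631, 0.0211]
tool_rot: [3.099, 0.511, -0.005]
contact_force: [0.3, -1.5, 1.2]
opening: 0.0853
```

Request:
apply_moves(rows=[[0, 0, 0, 0, 0, 0], [0, 0, 0, 0, 0, 0], [0, 0, 0, 0, 0, 0], [0, 0, 0, 0, 0, 0], [0, 0, 0, 0, 0, 0], [0, 0, 0, 0, 0, 0], [0, 0, 0, 0, 0, 0], [0, 0, 0, 0, 0, 0]], grip=1, squeeze=40)

```text
t: 10.25
tool_pos: [0.6709, -0.1636, 0.0229]
tool_rot: [3.098, 0.51, -0.001]
contact_force: [-0.2, 0.7, 5.6]
opening: 0.0535
```

Run:
```python
from h import *
go((.45,-.2900,.142),(.45,-.2900,.024))
# empty white dish from the clear top image
im=ctrl.get_image('top'); im2=cv2.imread('pics/top2.png')
for i,s,ct,l in blobs(mask(im2,'white'),300):
    if 380<ct[0]<450 and 180<ct[1]<230: print(s,ct,ray(im,ct,.008).round(4))
```

```text
t 10.25 pos [ 0.6709 -0.1636  0.0229] rot [ 3.098e+00  5.100e-01 -1.000e-03] open 0.0535 F [-0.2  0.7  5.6]
fix turn [ 0.02  0.01 -0.02]
(0.45, -0.29, 0.142) -> [-24.99   4.92 -11.87]
(0.45, -0.29, 0.024) -> [-24.97   4.89  -0.07]
[ 401  182   42   42 1377] [421.60130719 202.81118373] [[ 0.449  -0.2894  0.008 ]]
```

Request:
apply_moves(rows=[[0, 0, -1, 0, 0, 0], [0, 0, -3, 0, 0, 0], [0, 0, -6, 0, 0, 0], [0, 0, -9, 0, 0, 0], [-0.5, 0.1, -11, 0, 0, 0], [-2.5, 0.5, -12, 0, 0, 0], [-5.5, 1.1, -12, 0, 0, 0], [-9, 1.8, -12, 0, 0, 0], [-12.5, 2.5, -12, 0, 0, 0], [-16, 3.2, -12, 0, 0, 0], [-19.5, 3.8, -12, 0, 0, 0], [-22.5, 4.4, -12, 0, 0, 0], [-24.3, 4.8, -12, 0, 0, 0], [-25, 4.9, -12, 0, 0, 0], [-25, 4.9, -12, 0, 0, 0], [-25, 4.9, -12, 0, 0, 0]])

```text
t: 11.9
tool_pos: [0.4501, -0.2895, 0.1432]
tool_rot: [3.098, 0.511, -0.001]
contact_force: [-0.6, -0.8, -1.0]
opening: 0.053
```

Run:
```python
from h import *
im=ctrl.get_image('wrist'); cv2.imwrite('pics/w5.png',im['color'])
go((.45,-.2900,.025))
```

```text
t 11.95 pos [ 0.4504 -0.2894  0.1432] rot [ 3.098e+00  5.110e-01 -1.000e-03] open 0.053 F [ 1.   0.8 -1.6]
fix turn [ 0.02  0.01 -0.01]
(0.45, -0.29, 0.025) -> [-0.04  0.02 11.82]
```

View pics/w5.png

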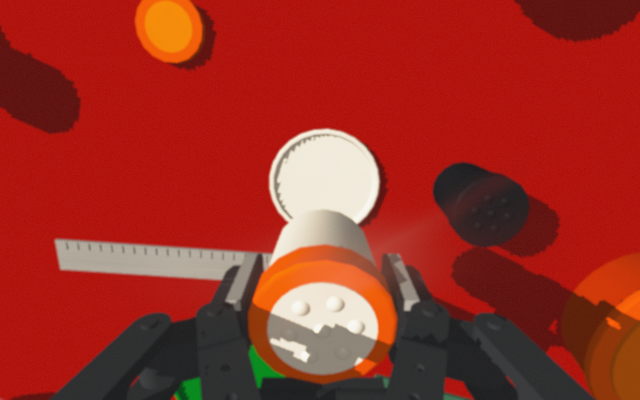

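The white pot is held upright and the white dish at (325,178) is empty. Lowering it.

Request:
apply_moves(rows=[[0, 0, 3, 0, 0, 0], [0, 0, 6, 0, 0, 0], [0, 0, 8.5, 0, 0, 0], [0, 0, 10.5, 0, 0, 0], [0, 0, 11.4, 0, 0, 0], [0, 0, 11.8, 0, 0, 0], [0, 0, 11.9, 0, 0, 0], [0, 0, 11.9, 0, 0, 0]])

```text
t: 12.75
tool_pos: [0.4512, -0.2901, 0.0254]
tool_rot: [3.096, 0.512, 0.001]
contact_force: [-0.0, -1.1, -1.3]
opening: 0.0532
```

Request:
apply_moves(rows=[[0, 0, 0.1, 0, 0, 0], [0, 0, 0.1, 0, 0, 0]])

```text
t: 12.95
tool_pos: [0.4519, -0.2907, 0.0254]
tool_rot: [3.095, 0.511, 0.003]
contact_force: [-0.0, 0.2, 0.0]
opening: 0.0533
```

Request:
apply_moves(rows=[[0, 0, 0, 0, 0, 0], [0, 0, 0, 0, 0, 0], [0, 0, 0, 0, 0, 0], [0, 0, 0, 0, 0, 0], [0, 0, 0, 0, 0, 0], [0, 0, 0, 0, 0, 0], [0, 0, -2, 0, 0, 0], [0, 0, -4, 0, 0, 0], [0, 0, -7, 0, 0, 0], [0, 0, -10, 0, 0, 0], [0, 0, -12, 0, 0, 0], [0, 0, -12, 0, 0, 0]], grip=0)

```text
t: 14.15
tool_pos: [0.4534, -0.2917, 0.1494]
tool_rot: [3.089, 0.51, 0.01]
contact_force: [0.1, -0.2, 0.2]
opening: 0.0853
```

Run:
```python
from h import *
im=ctrl.get_image('wrist'); cv2.imwrite('pics/w6.png',im['color'])
for i,s,ct,l in blobs(mask(im['color'],'white'),1000): print(s,ct.round(1),ray(im,ct,.064)[0].round(4))
go((.4340,.2655,.145))
```

```text
[ 265  132  108   90 4495] [317.8 165.8] [ 0.4808 -0.2814  0.064 ]
[ 291  182   56   53 2354] [318.4 207.9] [ 0.4527 -0.2913  0.064 ]
[  54  241  241   82 7244] [174.3 265.4] [ 0.3769 -0.2059  0.064 ]
t 14.2 pos [ 0.4524 -0.2908  0.1469] rot [3.092 0.511 0.007] open 0.0855 F [-0.4  0.7 -0.8]
fix turn [ 0.1  -0.03 -0.01]
(0.434, 0.2655, 0.145) -> [ 16.16 -53.27  -0.21]
```

View pics/w6.png

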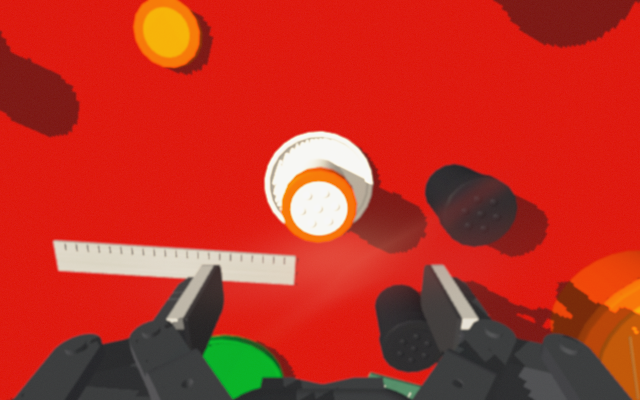

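White pot placed in the white dish, lid at (318,208). Next is the blue pot.

Request:
apply_moves(rows=[[1.0, -3.3, -0.1, 0.1, 0, 0], [2.2, -7.3, -0.1, 0.1, 0, 0], [3.4, -11.3, -0.1, 0.1, 0, 0], [4.6, -15.3, -0.1, 0.1, 0, 0], [5.8, -19.3, -0.1, 0.1, 0, 0], [7.1, -23.3, -0.1, 0.1, 0, 0], [8.3, -27.3, -0.1, 0.1, 0, 0], [9.5, -31.3, -0.1, 0.1, 0, 0], [10.7, -35.3, -0.1, 0.1, 0, 0], [11.9, -39.3, -0.1, 0.1, 0, 0], [13.1, -43.3, -0.1, 0.1, 0, 0], [14.3, -47.3, -0.1, 0.1, 0, 0], [15.4, -50.7, -0.1, 0.1, 0, 0], [16, -52.7, -0.1, 0.1, 0, 0], [16.2, -53.3, -0.1, 0.1, 0, 0], [16.2, -53.3, -0.1, 0.1, 0, 0], [16.2, -53.3, -0.1, 0.1, 0, 0]])

```text
t: 15.9
tool_pos: [0.4339, 0.265, 0.1429]
tool_rot: [-3.1, -0.511, -0.002]
contact_force: [1.4, -0.0, 0.9]
opening: 0.0857
```

Run:
```python
from h import *
im=ctrl.get_image('wrist'); cv2.imwrite('pics/w7.png',im['color'])
for i,s,ct,l in blobs(mask(im['color'],'blue'),300): print(s,ct.round(1),ray(im,ct,.064)[0].round(4))
for i,s,ct,l in blobs(mask(im['color'],'yellow'),800): print('y',s,ct.round(1),ray(im,ct,.008)[0].round(4))
go((.434,.2655,.022),(.4355,.2652,.022))
```

```text
[ 295  181   55   52 2228] [322.  206.8] [0.4364 0.2648 0.064 ]
y [ 267  120  110   91 5055] [320.9 156. ] [0.4577 0.273  0.008 ]
y [ 565  216   75   71 2570] [595.4 241.4] [0.4628 0.0222 0.008 ]
t 15.95 pos [0.4341 0.2648 0.1432] rot [-3.1e+00 -5.1e-01 -2.0e-03] open 0.0858 F [ 0.8 -0.5 -0.3]
fix turn [ 0.   -0.02 -0.02]
(0.434, 0.2655, 0.022) -> [-1.000e-02 -7.000e-02  1.212e+01]
(0.4355, 0.2652, 0.022) -> [1.200e-01 1.000e-02 1.212e+01]
```

View pics/w7.png

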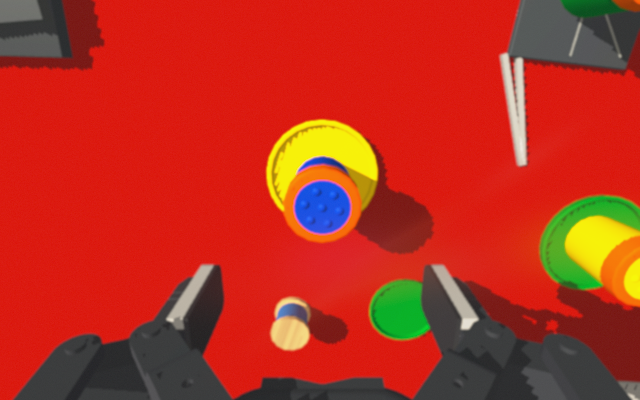

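Request:
apply_moves(rows=[[0.1, 0, 2, 0, 0, 0], [0.1, 0, 4, 0, 0, 0], [0.1, 0, 6, 0, 0, 0], [0.1, 0, 8, 0, 0, 0], [0.1, 0, 10, 0, 0, 0], [0.1, 0, 11.6, 0, 0, 0], [0.1, 0, 12.1, 0, 0, 0], [0.1, 0, 12.1, 0, 0, 0]])

```text
t: 16.75
tool_pos: [0.4348, 0.2642, 0.0215]
tool_rot: [3.1, 0.508, -0.0]
contact_force: [-0.0, 0.4, 0.1]
opening: 0.0854
```

Request:
apply_moves(rows=[[0, 0, 0, 0, 0, 0], [0, 0, 0, 0, 0, 0], [0, 0, 0, 0, 0, 0], [0, 0, 0, 0, 0, 0], [0, 0, 0, 0, 0, 0], [0, 0, 0, 0, 0, 0], [0, 0, 0, 0, 0, 0], [0, 0, 0, 0, 0, 0]], grip=1, squeeze=40)

```text
t: 17.55
tool_pos: [0.4359, 0.2646, 0.0228]
tool_rot: [-3.1, -0.509, -0.003]
contact_force: [-1.2, -1.2, 6.1]
opening: 0.0533
```

Run:
```python
from h import *
go((.6685,-.1640,.142),(.6685,-.1640,.024))
im=ctrl.get_image('top'); im2=im['color']; cv2.imwrite('pics/top8.png',im2)
for i,s,ct,l in blobs(mask(im2,'blue'),300): print(s,ct,ray(im,ct,.008).round(4))
```

```text
t 17.55 pos [0.4359 0.2646 0.0228] rot [-3.10e+00 -5.09e-01 -3.00e-03] open 0.0533 F [-1.2 -1.2  6.1]
fix turn [ 0.   -0.02 -0.03]
(0.6685, -0.164, 0.142) -> [  8.37  48.05 -11.88]
(0.6685, -0.164, 0.024) -> [ 8.35 48.04 -0.08]
[ 345   87   40   39 1195] [364.85439331 105.9916318 ] [[ 0.6674 -0.1645  0.008 ]]
```

View pics/top8.png

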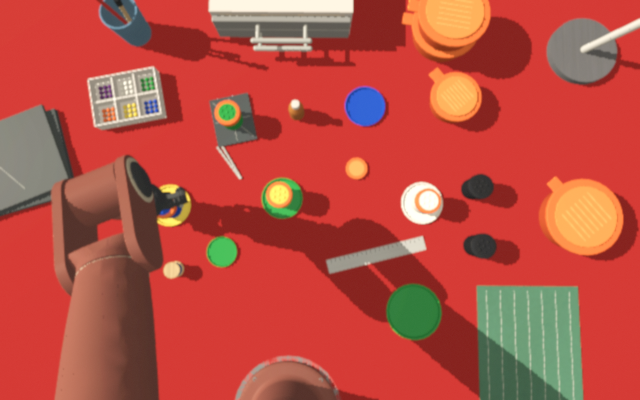

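The top view shows the blue dish at (365,106) empty, the green pot on the slate and the white pot home.

Request:
apply_moves(rows=[[0, 0, -1.5, 0, 0, 0], [0, 0, -4.5, 0, 0, 0], [0, 0, -8, 0, 0, 0], [0.2, 1, -11, 0, 0, 0], [0.5, 3, -12, 0, 0, 0], [1, 6, -12, 0, 0, 0], [1.7, 10, -12, 0, 0, 0], [2.4, 14, -12, 0, 0, 0], [3.1, 18, -12, 0, 0, 0], [3.8, 22, -12, 0, 0, 0], [4.5, 26, -12, 0, 0, 0], [5.2, 30, -12, 0, 0, 0], [5.9, 34, -12, 0, 0, 0], [6.6, 38, -12, 0, 0, 0], [7.3, 42, -12, 0, 0, 0], [7.8, 45, -12, 0, 0, 0], [8.2, 47.2, -12, 0, 0, 0], [8.3, 48, -12, 0, 0, 0], [8.3, 48, -12, 0, 0, 0], [8.3, 48, -12, 0, 0, 0]])

```text
t: 19.6
tool_pos: [0.667, -0.1627, 0.1425]
tool_rot: [-3.099, -0.509, -0.001]
contact_force: [-0.1, -0.6, -1.9]
opening: 0.0531
```

Run:
```python
from h import *
im=ctrl.get_image('wrist'); cv2.imwrite('pics/w9.png',im['color'])
go((.6685,-.1645,.0245))
```

```text
t 19.65 pos [ 0.667  -0.1625  0.1427] rot [-3.099e+00 -5.100e-01 -2.000e-03] open 0.0535 F [ 0.  -0.1 -1.8]
fix turn [-0.01 -0.01 -0.02]
(0.6685, -0.1645, 0.0245) -> [ 0.06  0.25 11.82]
```

View pics/w9.png

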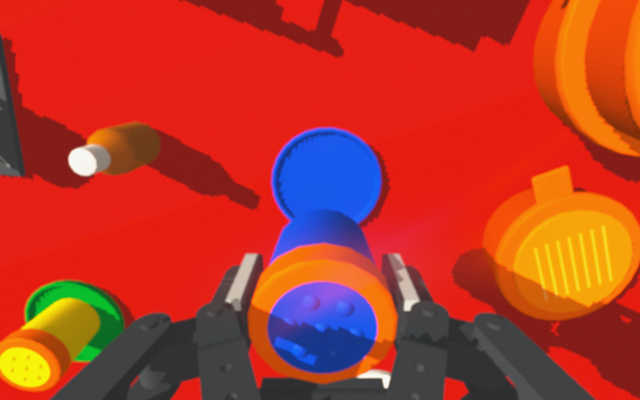

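The blue pot is held upright over its dish (327,178), with the bottle still standing at (115,150).

Request:
apply_moves(rows=[[0.1, 0.2, 3, 0, 0, 0], [0.1, 0.2, 6, 0, 0, 0], [0.1, 0.2, 8.5, 0, 0, 0], [0.1, 0.2, 10.5, 0, 0, 0], [0.1, 0.2, 11.4, 0, 0, 0], [0.1, 0.2, 11.8, 0, 0, 0], [0.1, 0.2, 12, 0, 0, 0], [0.1, 0.2, 12, 0, 0, 0]])

```text
t: 20.45
tool_pos: [0.6695, -0.1639, 0.024]
tool_rot: [-3.1, -0.511, -0.005]
contact_force: [-0.0, -1.6, -2.1]
opening: 0.0534
```

Request:
apply_moves(rows=[[0, 0, 0, 0, 0, 0], [0, 0, 0, 0, 0, 0], [0, 0, 0, 0, 0, 0], [0, 0, 0, 0, 0, 0], [0, 0, 0, 0, 0, 0], [0, 0, 0, 0, 0, 0], [0, 0, -2, 0, 0, 0], [0, 0, -4, 0, 0, 0], [0, 0, -7, 0, 0, 0], [0, 0, -10, 0, 0, 0], [0, 0, -12, 0, 0, 0], [0, 0, -12, 0, 0, 0]], grip=0)

```text
t: 21.65
tool_pos: [0.6715, -0.1649, 0.1487]
tool_rot: [3.096, 0.51, 0.015]
contact_force: [0.2, -0.6, 0.6]
opening: 0.0851
```

Run:
```python
from h import *
im=ctrl.get_image('wrist'); cv2.imwrite('pics/w10.png',im['color'])
for i,s,ct,l in blobs(mask(im['color'],'blue'),1000): print(s,ct.round(1),ray(im,ct,.064)[0].round(4))
go((.4610,.0215,.145))
```

```text
[ 268  133  107   88 4220] [322.4 165.2] [ 0.7006 -0.1567  0.064 ]
[ 293  184   54   51 2104] [319.4 208.9] [ 0.6707 -0.1647  0.064 ]
t 21.7 pos [ 0.6702 -0.1644  0.1459] rot [3.098 0.51  0.01 ] open 0.0854 F [-1.  -0.3  0. ]
fix turn [ 0.03 -0.07 -0.02]
(0.461, 0.0215, 0.145) -> [-13.86 -24.32  -0.05]
```

View pics/w10.png

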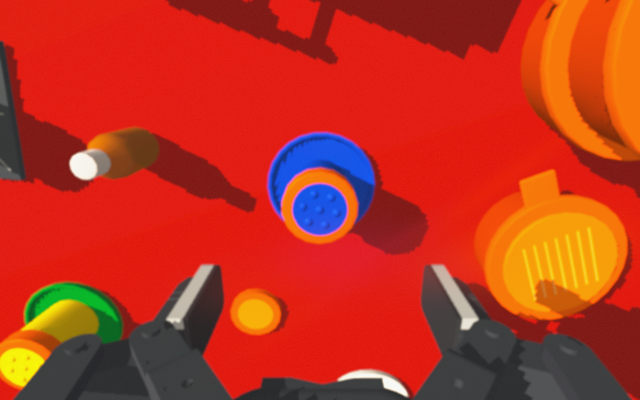

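Blue pot placed in the blue dish, lid at (319,209). Next is the yellow pot.

Request:
apply_moves(rows=[[-1.8, -3.2, 0, 0, -0.1, 0], [-3.8, -6.7, 0, 0, -0.1, 0], [-5.8, -10.2, 0, 0, -0.1, 0], [-7.8, -13.7, 0, 0, -0.1, 0], [-9.8, -17.2, 0, 0, -0.1, 0], [-11.8, -20.7, 0, 0, -0.1, 0], [-13.2, -23.2, 0, 0, -0.1, 0], [-13.9, -24.3, 0, 0, -0.1, 0], [-13.9, -24.3, 0, 0, -0.1, 0], [-13.9, -24.3, 0, 0, -0.1, 0]])

```text
t: 22.7
tool_pos: [0.461, 0.0208, 0.144]
tool_rot: [3.096, 0.51, -0.004]
contact_force: [-0.3, 0.2, -0.1]
opening: 0.0856
```

Run:
```python
from h import *
im=ctrl.get_image('wrist'); cv2.imwrite('pics/w11.png',im['color'])
for i,s,ct,l in blobs(mask(im['color'],'yellow'),300): print(s,ct.round(1),ray(im,ct,.064)[0].round(4))
go((.4615,.0215,.022))
```

```text
[   0   47   77  121 7307] [ 32.8 111.6] [0.4652 0.2091 0.064 ]
[288 155  62  29 389] [319.2 162.7] [0.4911 0.0316 0.064 ]
[ 294  180   57   54 2431] [322.  206.3] [0.4631 0.0203 0.064 ]
t 22.75 pos [0.4613 0.0205 0.1443] rot [ 3.096  0.509 -0.004] open 0.0858 F [ 0.6  0.6 -0.1]
fix turn [ 0.04  0.04 -0.02]
(0.4615, 0.0215, 0.022) -> [ 0.09 -0.12 12.23]
```

View pics/w11.png

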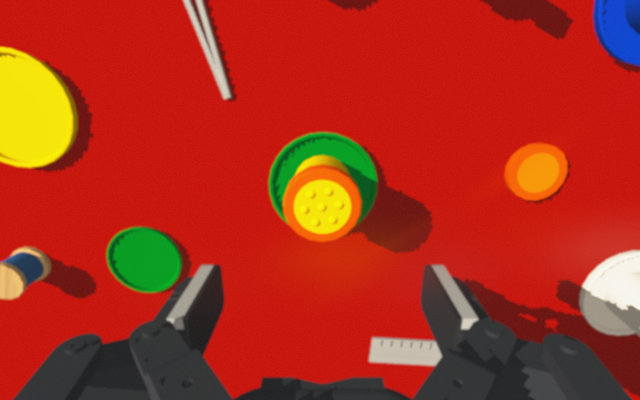

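Request:
apply_moves(rows=[[0.1, -0.1, 2, 0, 0, 0], [0.1, -0.1, 4, 0, 0, 0], [0.1, -0.1, 6, 0, 0, 0], [0.1, -0.1, 8, 0, 0, 0], [0.1, -0.1, 10, 0, 0, 0], [0.1, -0.1, 11.6, 0, 0, 0], [0.1, -0.1, 12.2, 0, 0, 0], [0.1, -0.1, 12.2, 0, 0, 0]])

```text
t: 23.55
tool_pos: [0.4615, 0.0208, 0.0213]
tool_rot: [3.097, 0.508, -0.007]
contact_force: [0.2, 0.1, 0.2]
opening: 0.0853
```

Request:
apply_moves(rows=[[0, 0, 0, 0, 0, 0], [0, 0, 0, 0, 0, 0], [0, 0, 0, 0, 0, 0], [0, 0, 0, 0, 0, 0], [0, 0, 0, 0, 0, 0], [0, 0, 0, 0, 0, 0], [0, 0, 0, 0, 0, 0], [0, 0, 0, 0, 0, 0]], grip=1, squeeze=40)

```text
t: 24.35
tool_pos: [0.4627, 0.0206, 0.0226]
tool_rot: [3.096, 0.508, -0.004]
contact_force: [0.4, -1.8, 6.2]
opening: 0.0532
```

Run:
```python
from h import *
go((.4400,.2675,.142),(.4400,.2675,.024))
im=ctrl.get_image('top'); im2=im['color']; cv2.imwrite('pics/top12.png',im2)
for i,s,ct,l in blobs(mask(im2,'yellow'),300): print(s,ct,ray(im,ct,.008).round(4))
```

```text
t 24.35 pos [0.4627 0.0206 0.0226] rot [ 3.096  0.508 -0.004] open 0.0532 F [ 0.4 -1.8  6.2]
fix turn [ 0.04  0.03 -0.04]
(0.44, 0.2675, 0.142) -> [  5.69 -24.08 -12.04]
(0.44, 0.2675, 0.024) -> [  5.73 -24.12  -0.24]
[ 150  185   41   41 1315] [169.92015209 205.12623574] [[0.4394 0.2673 0.008 ]]
```

Request:
apply_moves(rows=[[0, 0, -1.5, 0, 0, 0], [0, 0, -4.5, 0, 0, 0], [0, 0, -8, 0, 0, 0], [0.2, -1, -11, 0, 0, 0], [0.7, -3, -12, 0, 0, 0], [1.4, -6, -12, 0, 0, 0], [2.2, -9.5, -12, 0, 0, 0], [3.1, -13, -12, 0, 0, 0], [3.9, -16.5, -12, 0, 0, 0], [4.7, -20, -12, 0, 0, 0], [5.3, -22.5, -12, 0, 0, 0], [5.6, -23.8, -12, 0, 0, 0], [5.7, -24.1, -12, 0, 0, 0], [5.7, -24.1, -12, 0, 0, 0], [5.7, -24.1, -12, 0, 0, 0]])

```text
t: 25.9
tool_pos: [0.4401, 0.2667, 0.1413]
tool_rot: [3.096, 0.506, -0.004]
contact_force: [-0.4, -0.1, -1.1]
opening: 0.0534
```

Run:
```python
from h import *
im=ctrl.get_image('wrist'); cv2.imwrite('pics/w13.png',im['color'])
go((.441,.2675,.0240))
```

```text
t 25.95 pos [0.4402 0.2667 0.1414] rot [ 3.096  0.505 -0.004] open 0.0538 F [ 0.7 -0.  -1. ]
fix turn [ 0.04  0.04 -0.05]
(0.441, 0.2675, 0.024) -> [ 0.14 -0.1  11.74]
```

View pics/w13.png

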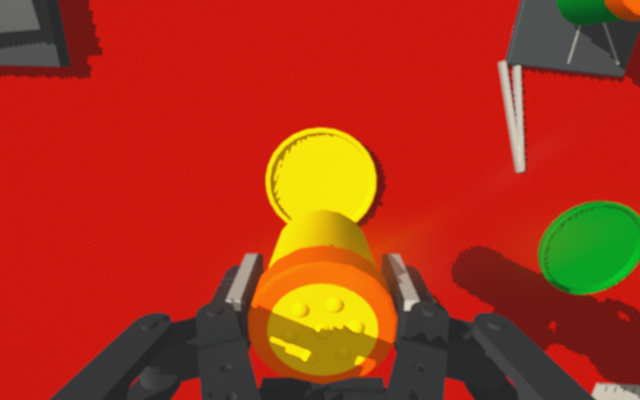

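The yellow pot is over its dish (321,178), and the green dish (592,247) is now empty.

Request:
apply_moves(rows=[[0.1, -0.1, 3, 0, 0, 0], [0.1, -0.1, 6, 0, 0, 0], [0.1, -0.1, 8.5, 0, 0, 0], [0.1, -0.1, 10.5, 0, 0, 0], [0.1, -0.1, 11.3, 0, 0, 0], [0.1, -0.1, 11.7, 0, 0, 0], [0.1, -0.1, 11.9, 0, 0, 0], [0.1, -0.1, 11.9, 0, 0, 0]])

```text
t: 26.75
tool_pos: [0.4414, 0.2676, 0.0234]
tool_rot: [3.097, 0.505, -0.002]
contact_force: [0.9, 0.1, -1.0]
opening: 0.0532
```

Request:
apply_moves(rows=[[0, 0, 0, 0, 0, 0], [0, 0, 0, 0, 0, 0], [0, 0, 0, 0, 0, 0], [0, 0, 0, 0, 0, 0], [0, 0, 0, 0, 0, 0], [0, 0, 0, 0, 0, 0], [0, 0, -2, 0, 0, 0], [0, 0, -4, 0, 0, 0], [0, 0, -7, 0, 0, 0], [0, 0, -10, 0, 0, 0], [0, 0, -12, 0, 0, 0], [0, 0, -12, 0, 0, 0]], grip=0)

```text
t: 27.95
tool_pos: [0.4436, 0.269, 0.1473]
tool_rot: [3.099, 0.505, 0.01]
contact_force: [-1.1, -0.2, 0.6]
opening: 0.0855
```

Run:
```python
from h import *
im=ctrl.get_image('wrist'); cv2.imwrite('pics/w14.png',im['color'])
for i,s,ct,l in blobs(mask(im['color'],'yellow'),1000): print(s,ct.round(1),ray(im,ct,.064)[0].round(4))
go((.6360,.1335,.145))
```

```text
[ 269  134  107   89 4564] [320.8 167.3] [0.4711 0.2778 0.064 ]
[ 295  185   57   53 2378] [322.6 211. ] [0.4422 0.2669 0.064 ]
t 28.0 pos [0.4424 0.2685 0.1448] rot [3.098 0.505 0.004] open 0.0855 F [-0.2  0.6 -0.5]
fix turn [ 0.04 -0.02 -0.05]
(0.636, 0.1335, 0.145) -> [14.07 18.95  0.07]
```

View pics/w14.png

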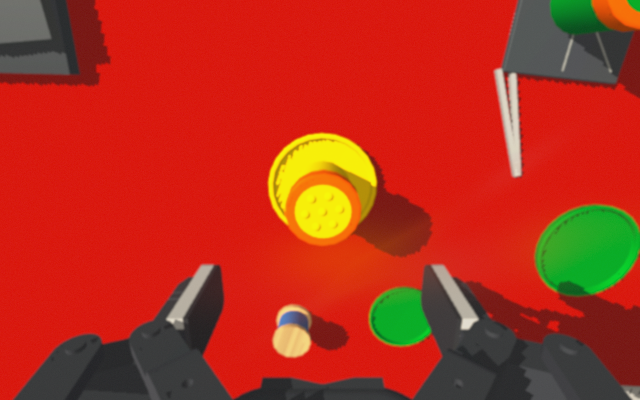

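The yellow pot is home, lid at (323,211). Now the green pot on the slate.

Request:
apply_moves(rows=[[2.1, 2.8, 0, 0, 0, 0], [4.5, 6, 0, 0, 0, 0], [6.9, 9.3, 0, 0, 0, 0], [9.3, 12.5, 0, 0, 0, 0], [11.7, 15.8, 0, 0, 0, 0], [13.4, 18, 0, 0, 0, 0], [14.1, 18.9, 0, 0, 0, 0], [14.1, 18.9, 0, 0, 0, 0], [14.1, 18.9, 0, 0, 0, 0]])

```text
t: 28.9
tool_pos: [0.6348, 0.1346, 0.1443]
tool_rot: [3.098, 0.506, -0.001]
contact_force: [-0.3, -0.6, -0.5]
opening: 0.0855
```

Run:
```python
from h import *
im=ctrl.get_image('wrist'); cv2.imwrite('pics/w15.png',im['color'])
for i,s,ct,l in blobs(mask(im['color'],'green'),1000): print(s,ct.round(1),ray(im,ct,.066)[0].round(4))
go((.6360,.1335,.024))
```

```text
[ 297  182   54   51 2197] [323.6 207.3] [0.6374 0.1332 0.066 ]
[ 331  336   88   61 3527] [377.3 363.1] [0.5261 0.0509 0.066 ]
t 28.95 pos [0.6347 0.1349 0.1447] rot [3.098e+00 5.070e-01 1.000e-03] open 0.0853 F [ 0.3  0.1 -0.2]
fix turn [ 0.03  0.   -0.04]
(0.636, 0.1335, 0.024) -> [ 0.08  0.15 12.07]
```

Request:
apply_moves(rows=[[0.1, 0.1, 2, 0, 0, 0], [0.1, 0.1, 4, 0, 0, 0], [0.1, 0.1, 6, 0, 0, 0], [0.1, 0.1, 8, 0, 0, 0], [0.1, 0.1, 10, 0, 0, 0], [0.1, 0.1, 11.5, 0, 0, 0], [0.1, 0.1, 12, 0, 0, 0], [0.1, 0.1, 12, 0, 0, 0]])

```text
t: 29.75
tool_pos: [0.6351, 0.1344, 0.024]
tool_rot: [3.098, 0.508, -0.002]
contact_force: [-0.2, 0.5, -0.5]
opening: 0.0853
```

Request:
apply_moves(rows=[[0, 0, 0, 0, 0, 0], [0, 0, 0, 0, 0, 0], [0, 0, 0, 0, 0, 0], [0, 0, 0, 0, 0, 0], [0, 0, 0, 0, 0, 0], [0, 0, 0, 0, 0, 0], [0, 0, 0, 0, 0, 0], [0, 0, 0, 0, 0, 0]], grip=1, squeeze=40)

```text
t: 30.55
tool_pos: [0.6363, 0.1345, 0.0255]
tool_rot: [3.098, 0.508, 0.002]
contact_force: [-0.7, -0.0, 4.9]
opening: 0.053
```

Run:
```python
from h import *
go((.458,.0192,.142),(.458,.0192,.024))
im=ctrl.get_image('top'); im2=im['color']; cv2.imwrite('pics/top16.png',im2)
for i,s,ct,l in blobs(mask(im2,'green'),300): print(s,ct,ray(im,ct,.008).round(4))
```

```text
t 30.55 pos [0.6363 0.1345 0.0255] rot [3.098e+00 5.080e-01 2.000e-03] open 0.053 F [-0.7 -0.   4.9]
fix turn [ 0.03 -0.01 -0.04]
(0.458, 0.0192, 0.142) -> [-20.57   5.27 -11.65]
(0.458, 0.0192, 0.024) -> [-20.58   5.24   0.15]
[ 262  179   41   39 1249] [282.09367494 197.93915132] [[0.4573 0.0193 0.008 ]]
[211 238  26  29 606] [223.04620462 251.58745875] [[0.3383 0.1468 0.008 ]]
[ 387  285   55   55 2365] [413.78520085 311.53530655] [[ 0.2131 -0.2691  0.008 ]]
```

Request:
apply_moves(rows=[[0, 0, -1.5, 0, 0, 0], [0, 0, -4.5, 0, 0, 0], [0, 0, -8, 0, 0, 0], [-0.5, 0.1, -11, 0, 0, 0], [-2.5, 0.6, -12, 0, 0, 0], [-5.5, 1.4, -12, 0, 0, 0], [-9, 2.3, -12, 0, 0, 0], [-12.5, 3.2, -12, 0, 0, 0], [-16, 4.1, -12, 0, 0, 0], [-18.8, 4.8, -12, 0, 0, 0], [-20.2, 5.2, -12, 0, 0, 0], [-20.5, 5.3, -12, 0, 0, 0], [-20.5, 5.3, -12, 0, 0, 0], [-20.5, 5.3, -12, 0, 0, 0]])

```text
t: 32.0
tool_pos: [0.4593, 0.0194, 0.1458]
tool_rot: [3.098, 0.508, 0.003]
contact_force: [0.0, -0.6, -2.2]
opening: 0.0531
```

Run:
```python
from h import *
im=ctrl.get_image('wrist'); cv2.imwrite('pics/w17.png',im['color'])
go((.4585,.0193,.0235))
```

```text
t 32.05 pos [0.4594 0.0195 0.1458] rot [3.098e+00 5.080e-01 3.000e-03] open 0.053 F [ 0.1 -0.1 -1.4]
fix turn [ 0.03 -0.01 -0.03]
(0.4585, 0.0193, 0.0235) -> [-0.1  -0.04 12.23]
```

View pics/w17.png

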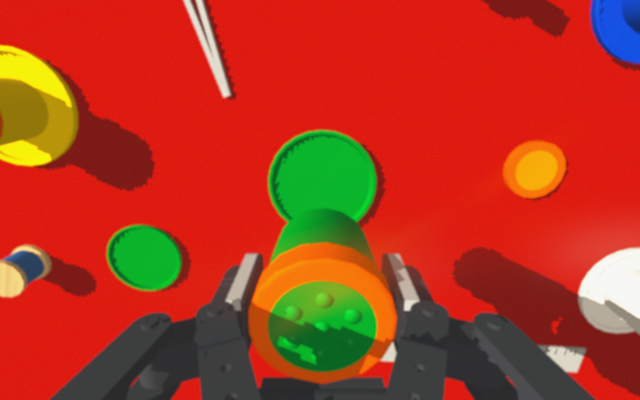

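The green pot is over the middle-sized green dish (323,180).

Request:
apply_moves(rows=[[-0.1, 0, 3, 0, 0, 0], [-0.1, 0, 6, 0, 0, 0], [-0.1, 0, 9, 0, 0, 0], [-0.1, 0, 11, 0, 0, 0], [-0.1, 0, 11.8, 0, 0, 0], [-0.1, 0, 12.1, 0, 0, 0], [-0.1, 0, 12.3, 0, 0, 0], [-0.1, 0, 12.3, 0, 0, 0]])

```text
t: 32.85
tool_pos: [0.4598, 0.0189, 0.0239]
tool_rot: [3.097, 0.509, 0.006]
contact_force: [0.1, -1.5, -1.8]
opening: 0.0532
```

Request:
apply_moves(rows=[[0, 0, 0, 0, 0, 0], [0, 0, 0, 0, 0, 0], [0, 0, 0, 0, 0, 0], [0, 0, 0, 0, 0, 0], [0, 0, 0, 0, 0, 0], [0, 0, 0, 0, 0, 0], [0, 0, -2, 0, 0, 0], [0, 0, -4, 0, 0, 0], [0, 0, -7, 0, 0, 0], [0, 0, -10, 0, 0, 0], [0, 0, -13, 0, 0, 0], [0, 0, -15, 0, 0, 0], [0, 0, -15, 0, 0, 0]], grip=0)

```text
t: 34.15
tool_pos: [0.4614, 0.019, 0.1777]
tool_rot: [3.095, 0.508, 0.016]
contact_force: [1.1, 0.4, 1.0]
opening: 0.0857
```

Run:
```python
from h import *
im=ctrl.get_image('wrist'); cv2.imwrite('pics/w18.png',im['color'])
for i,s,ct,l in blobs(mask(im['color'],'green'),1000): print(s,ct.round(1),ray(im,ct,.064)[0].round(4))
go((.32,-.40,.2))
```

```text
[ 272  130   97   81 3353] [319.6 158.9] [0.4881 0.0282 0.064 ]
[ 297  174   48   45 1671] [320.7 196. ] [0.4609 0.0181 0.064 ]
[ 125  216   67   60 3095] [157.8 245.4] [0.3795 0.1293 0.064 ]
t 34.2 pos [0.4601 0.0191 0.1752] rot [3.096 0.509 0.011] open 0.0855 F [-1.2 -0.  -0.5]
fix turn [ 0.05 -0.07 -0.03]
(0.32, -0.4, 0.2) -> [-26.66  35.24  -2.47]
```

View pics/w18.png

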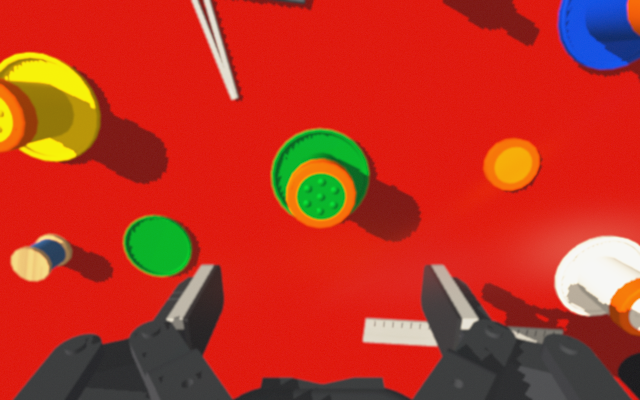

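The green pot is in its dish, lid at (321,196). I'm backing the arm off for a final check.

Request:
apply_moves(rows=[[-2, 2.6, -1, 0, 0, 0], [-5, 6.6, -2.5, 0, 0, 0], [-8, 10.6, -2.5, 0, 0, 0], [-11, 14.5, -2.5, 0, 0, 0], [-14, 18.5, -2.5, 0, 0, 0], [-17, 22.5, -2.5, 0, 0, 0], [-20, 26.4, -2.5, 0, 0, 0], [-23, 30.4, -2.5, 0, 0, 0], [-25.5, 33.7, -2.5, 0, 0, 0], [-26.6, 35.2, -2.5, 0, 0, 0], [-26.6, 35.2, -2.5, 0, 0, 0], [-26.6, 35.2, -2.5, 0, 0, 0]])

```text
t: 35.4
tool_pos: [0.3204, -0.3982, 0.1987]
tool_rot: [3.099, 0.509, 0.01]
contact_force: [-0.4, -0.1, 0.2]
opening: 0.0854
```

Run:
```python
from h import *
st()
im=ctrl.get_image('top'); c=im['color']; cv2.imwrite('pics/top19.png',c)
s_=ctrl.get_image('side'); cv2.imwrite('pics/side19.png',s_['color'])
D={'blue':(.6676,-.164),'green':(.4575,.0194),'yellow':(.4397,.2676),'white':(.4496,-.2894)}
for col,d in D.items():
    u,v=proj(im,[(*d,.064)])[0].astype(int); w=26
    m=np.zeros(c.shape[:2],np.uint8); m[v-w:v+w,u-w:u+w]=mask(c,'orange')[v-w:v+w,u-w:u+w]
    for i,s,ct,l in blobs(m,60):
        q=cv2.convexHull(np.argwhere(l)[:,::-1].astype(np.float32)).reshape(-1,2)
        cc,r=cv2.minEnclosingCircle(ray(im,q,.064)[:,:2].astype(np.float32)); print(col,'lid',np.round(cc,4),'d',round(2*r,4),'off mm',round(1000*np.hypot(*(np.array(cc)-d)),1))
    inner=cv2.mean(c[v-4:v+5,u-4:u+5])[:3]; print('  window bgr',np.round(inner))
```

```text
t 35.4 pos [ 0.3204 -0.3982  0.1987] rot [3.099 0.509 0.01 ] open 0.0854 F [-0.4 -0.1  0.2]
blue lid [ 0.6664 -0.1626] d 0.0552 off mm 1.9
  window bgr [206.  96.  49.]
green lid [0.4575 0.0193] d 0.055 off mm 0.1
  window bgr [ 87. 187.  70.]
yellow lid [0.4356 0.2491] d 0.0923 off mm 18.9
  window bgr [106. 240. 255.]
white lid [ 0.4487 -0.2883] d 0.0541 off mm 1.4
  window bgr [243. 255. 255.]
```

View pics/top19.png

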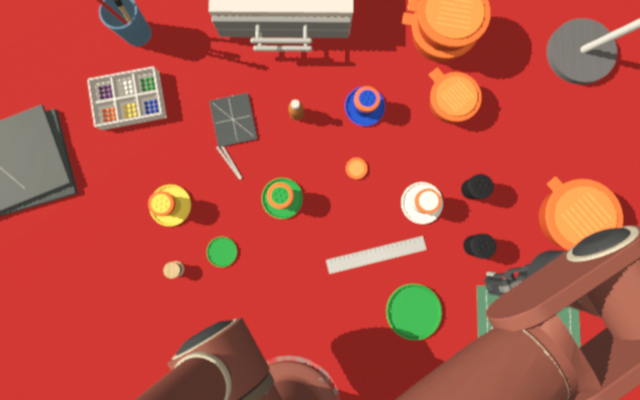

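View pics/side19.png

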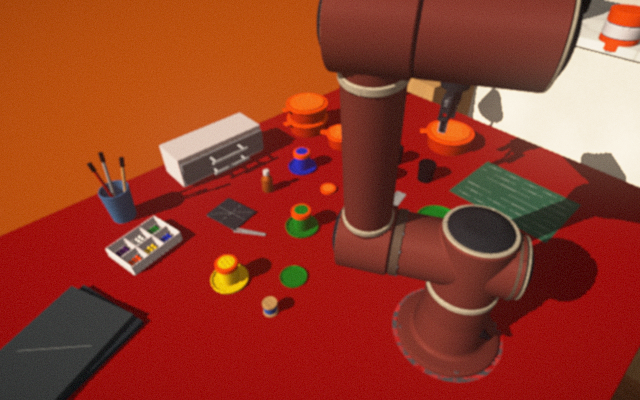

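All four pots stand in their own dishes: blue (365,103), green (280,195), yellow (164,205) and white (425,201). The bottle (296,108) and the black look-alikes haven't moved, and the slate is empty. The yellow "lid" circle of 92 mm is really the dish edge caught by the orange mask.

Run:
```python
from station import ctrl
print(ctrl.finish_job())
```

```text
the job is handed in; nothing more can be done
None
```

I moved all four pots into the dishes of their own colour and handed the job in at about 35.5 s. The green pot was parked on the slate while white, blue and yellow went to their dishes, then it went into the middle-sized green dish.

**Final checks:**
- **Blue, green and white:** the overhead view puts their lids within 2 mm of their dish centres, upright.
- **Yellow:** the automatic lid check failed. It gave a 92 mm circle 19 mm off centre, because the orange mask also picked up the edge of the yellow dish. The wrist camera, after I let go, put the lid about 3 mm from the dish centre, and the top and side pictures show the pot upright inside the rim.
- **Camera agreement:** the wrist and top cameras differed by about 2–4 mm throughout, which is slightly more than the stated calibration, so I averaged them or aimed between them.
- **Forces:** contact force readings stayed at about 6 N or less.
- **Other things:** the glue bottle and the black look-alikes are where they started, the slate is empty, and the open gripper is clear of everything.

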